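# Set the closing brick slip of a sample course to its joint spacer and hold it tight

### The arm

A 7-joint arm with a two-finger parallel gripper is mounted at the origin on the work surface. World frame = base frame: x ahead of the robot, y to its left, z up, the work surface at z = 0. Lengths are in mm, angles in rad, forces in N, time in s.
With the tool pointing down it reaches from about 350 to 900 mm from the base axis. Payload 8.1 kg.
Tool frame: the origin (TCP) lies at the very end of the fingers, on their centre line; the grasp point (between the pads) lies 19 mm behind it (manip.pinch_z is the distance from the TCP to the grasp point, in mm); z points along the fingers, y is the line along which they close (so a half turn about z gives the same grasp; the last joint's range is limited). The gripper opens to 92 mm and grips with 3 to 60 N. Pads are 19 mm wide; open, the fingers measure 130 mm over their backs; the gripper's body (75 mm by 190 mm) begins 47 mm behind the grasp point.
Start: joints at [-1.388, 0.434, 0.025, 1.573, -0.012, 1.134, -0.075], TCP at [176.23, 599.654, 226.742] pointing down, gripper open.
Joint ranges: [-2.62, 2.62], [-0.44, 2.09], [-1.27, 1.32], [0.08, 2.57], [-1.32, 4.46], [0.12, 2], [-2.74, 2.74]. Speed limits (rad/s): [2.22, 2.22, 3.01, 3.01, 3.14, 3.14, 3.14].

### API

Orientations are given as a unit quaternion [x, y, z, w].
In Python, from bench import manip, command_gripper, solver, status, read_camera, order gives the robot as it stands. Calls block until the motion is done:
- manip.move_pose(position, orientation): joint-space move of the TCP to a pose.
- manip.movel(position, orientation=None, velocity=150, threshold=None): straight line of the TCP; orientation=None keeps the orientation; velocity is the mean speed in mm/s. With threshold (N) it stops when the force on the tool has changed by that much, and returns True; else False.
- manip.set_joints(angles): joint-space move.
- command_gripper(opening, grasp_force=None): opening from 0.0 (shut) to 1.0 (fully open); grasp_force is the grip in N (None keeps the last); returns when the fingers have stopped.
- manip.hold(seconds).
- solver.solve_ik(position, orientation): joint angles nearest the present ones, or None.
- status.get_state(): the state.
- read_camera(name): name is "scene" or "top" or "wrist"; returns a dict with "frame" (480x640x3 uint8, red, green, blue), "fx", "fy", "cx", "cy" (pixels), "k1" (the pictures are not rectified: a ray, as slopes to the right and down, at radius r is drawn at 1 + k1 r^2 times it, then the intrinsics apply), "R" (3x3) and "t" (3): a world point X has camera coordinates R X + t. Camera axes: x right, y down, z forward; pixel columns grow to the right and rows downward; lengths in mm; the calibration is good to about 2 mm. A picture is of the moment at which its call begins. There is no depth.
A pose or a line that the arm cannot do raises manip.PlanningError and nothing moves.
- order.finish_job(): hands the job in; it is judged then, once.
The state is a dict: "t": time; "joint_pos": joint angles; "joint_velocities": joint speeds; "joint_torque": joint torques, N m; "tcp_pos": TCP position; "tcp_rot": TCP orientation; "ft_force": force on the tool from outside, world axes, zero at the start; "moment": the same for the moment, N m; "opening": opening from 0.0 (shut) to 1.0 (fully open); "gripper_force": force on a finger pad.
Only numpy, scipy, OpenCV 4.12 (cv2) and the standard library are available. Lean on these libraries where they do the work, as an engineer would, in place of code of your own. Each camera call takes 0.05 s, during which the arm holds its last target. There are 200 camera calls.

### The job

On the sample board, the half brick slip in the middle of the course lies loose and off-centre between the two slips already glued down. Stand the 10 mm joint spacer upright in whichever of its two joints is wide enough to take it, across the course, and press it firmly down onto the board; then bring the loose slip flat, straight and in line with the course and push it snug against the spacer, so that the spacer is pinched between the loose slip and the glued one. Finish while still holding the slip pressed tight there, so that it can be marked, and leave everything else where it is.

Things in the scene. Friction and masses are not known exactly. Their poses are not given: they have to be found in the camera images.
- board: The sample board: plain plywood, 250 mm (its x) by 380 mm (its y), 12 mm thick, fixed on the desk. Origin at the centre of its underside. The course of brick slips runs along the board's y axis, its centre line at board x = -55 mm (the robot's side). The rest is bare but for pencilled lines, a tape roll and a pencil.
- slip: The loose half brick slip in the middle of the course: terracotta, 50 mm across the course (its x), 100 mm along it (its y), 20 mm thick, 0.15 to 0.25 kg, lying flat on the board and free to slide. Origin at the centre of its underside. Starts up to 7 mm out of line and 0.03 rad askew. At least 35 mm of bare board lies beside each long side.
- end_long: The glued-down (immovable) end slip that is 100 mm long: 50 x 100 x 20 mm (x, y, z), axes parallel to the board's, origin at the centre of its underside, on the board's top. It may be at either end of the course. The joint between it and the loose slip is about 3.5 to 6.5 mm wide: too narrow for the spacer.
- end_short: The glued-down (immovable) end slip cut to 80 mm: 50 x 80 x 20 mm (x, y, z), axes parallel to the board's, origin at the centre of its underside, on the board's top. It is at the other end of the course, its centre 210 mm from the long one's. The joint between it and the loose slip is about 13.5 to 16.5 mm wide and takes the spacer.
- spacer: The 10 mm joint spacer: stiff grey plastic plate with thin dark ribs, standing upright on the bare desk to the left or right of the board. 60 mm long (its x), 10 mm thick (its y), 50 mm tall, 30 to 50 g, the same either way round. Origin at the centre of its underside. In the joint its x lies across the course and its top 30 mm stand above the slips.
- wide_spacer: A bystander: the same kind of spacer but 22 mm thick, for other work, standing on the other side of the board. 60 x 22 x 50 mm, origin at the centre of its underside. Too thick for either joint.
- tape_roll: A bystander: roll of masking tape, 84 mm across and 25 mm high, lying on the bare part of the board. Origin at the centre of its underside.
- pencil: A bystander: flat carpenter's pencil, 14 mm (x) by about 180 mm (y) by 8 mm, lying on the bare part of the board. Origin under its middle.
- mug: A bystander: white mug, 80 mm across and 95 mm high, on the desk behind and to the left of the board. Origin at the centre of its underside.
- glue: A bystander: white glue bottle, 56 mm across and 160 mm high, on the desk behind and to the right of the board. Origin at the centre of its underside.
- spare_slip: A bystander: full-length spare brick slip, 210 x 50 x 20 mm (x, y, z), lying on the desk far to the left. Origin at the centre of its underside.
- try_square: A bystander: try square with a wooden stock 120 mm long (its y) and a steel blade pointing along its +x, lying on the desk far to the right, 16 mm high. Origin under the middle of the stock.
Things that resemble listed ones, but are neither listed nor needed, are in the scene too. Leave any purple or turquoise look-alike of the spacer alone.

How it is judged:
By the outcome, as a careful person would: the job done as asked, in the order asked, and still so for the second after the job is handed in, while the arm keeps its last pose, push and grip.
It also fails if it takes over 54 s, if anything falls off the work surface, if the arm or the gripper's body presses on something with over 40 N, if the wrist force passes 120 N, or if a joint passes its speed limit or range.

## Working session

There is one attempt and no reset: what is moved stays moved. The work goes in short steps, each a Python script; the robot and the scene stay as the last script left them, time stands still between calls to the robot, and variables do not carry over. Pictures are saved under pics/ and viewed, at most 10 in all, crops included, and the job is handed in when it is done.

```bash
mkdir -p pics; ls; cat > h.py <<'E'
import numpy as np, cv2
from bench import manip, command_gripper, solver, status, read_camera, order
def snap(n,f):
    c=read_camera(n); cv2.imwrite('pics/'+f,c['frame'][:,:,::-1]); np.save('pics/'+f[:-4]+'.npy',c,allow_pickle=True); return c
def load(f): return np.load('pics/'+f+'.npy',allow_pickle=True).item()
def px2w(c,uv,z):
    uv=np.atleast_2d(np.array(uv,float)); K=np.array([[c['fx'],0,c['cx']],[0,c['fy'],c['cy']],[0,0,1]],float)
    d=(uv-[c['cx'],c['cy']])/[c['fx'],c['fy']]; s=d.copy()
    for _ in range(30): s=d/(1+c['k1']*(s**2).sum(1,keepdims=True))
    R=np.array(c['R']);t=np.array(c['t']); r=np.c_[s,np.ones(len(s))]@R; o=-R.T@t
    return o+r*((z-o[2])/r[:,2])[:,None]
def w2px(c,X):
    p=np.atleast_2d(X)@np.array(c['R']).T+np.array(c['t']); s=p[:,:2]/p[:,2:]
    s=s*(1+c['k1']*(s**2).sum(1,keepdims=True)); return s*[c['fx'],c['fy']]+[c['cx'],c['cy']]
E
python3 - <<'E'
from h import *
for n in('top','scene'):
    c=snap(n,n+'0.png'); R=np.array(c['R']); print(n,(-R.T@np.array(c['t'])).round(),R.round(2).tolist(),c['fx'],c['k1'])
s=status.get_state(); print(s['t'],s['tcp_rot'],s['opening'])
E
```

```text
pics
top [ 203.    0. 1424.] [[-0.08, -1.0, 0.0], [-0.97, 0.08, -0.23], [0.23, -0.02, -0.97]] 539.4450710716326 -0.026197558451237526
scene [1509.  170.  817.] [[-0.17, 0.99, -0.02], [0.59, 0.09, -0.8], [-0.79, -0.14, -0.6]] 504.1139291379732 -0.13420343246172756
0.1 [ 1.42417876e-01  9.89806371e-01 -7.04736946e-04 -2.06547047e-05] 1.0007136552988762
```

View pics/top0.png

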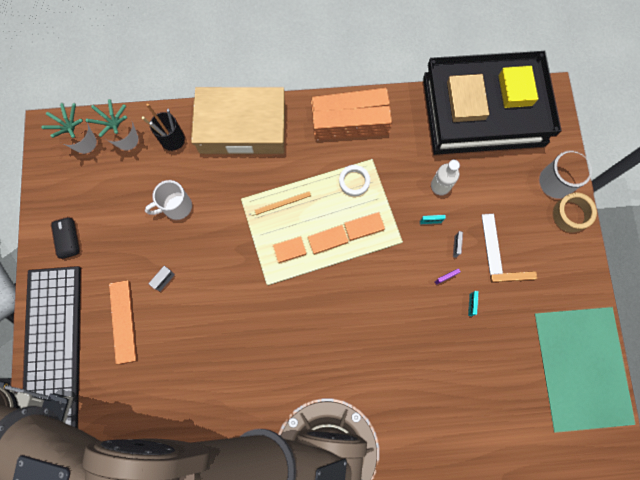

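View pics/scene0.png

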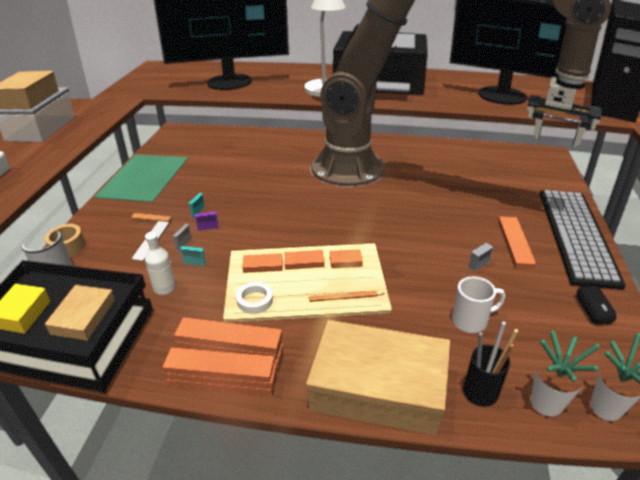

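Top view: the board is tilted, with the course at about (290,250), (328,238) and (365,226). The short glued slip is on the image left (+y). The 10 mm grey spacer is at (458,243), the wide one at (160,278), and the turquoise and purple look-alikes are around the thin spacer. The scene view agrees. Next I'll measure coarsely, then look with the wrist camera.

```bash
cat >> h.py <<'E'
def rects(c,mask,z,amin=60,box=None):
    out=[]
    for k in cv2.findContours(mask.astype(np.uint8),cv2.RETR_EXTERNAL,cv2.CHAIN_APPROX_NONE)[0]:
        if cv2.contourArea(k)<amin: continue
        P=px2w(c,k[:,0,:],z)[:,:2].astype(np.float32)
        (x,y),(w,h),a=cv2.minAreaRect(P)
        if w>h: w,h,a=h,w,a+90   # a: direction of short side
        a=(a+90)%180-90
        out.append((x,y,w,h,a,k[:,0,:].mean(0)))
    return out
def hsv(c): return cv2.cvtColor(c['frame'],cv2.COLOR_RGB2HSV)
E
python3 - <<'E'
from h import *
c=load('top0'); H=hsv(c); h,s,v=[H[:,:,i].astype(int) for i in range(3)]
f=lambda r:(*np.round(r[:5],1),*r[5].round())
roi=np.zeros(h.shape,bool); roi[150:290,235:410]=1
print('board');[print(f(r)) for r in rects(c,(h>20)&(h<35)&(s>30)&(v>200)&roi,12,2000)]
print('slips');[print(f(r)) for r in rects(c,(h<14)&(s>120)&(v>170)&roi,32,200)]
g=(s<60)&(v>60)
for (a,b,x,y) in((228,258,448,470),(262,295,145,178)):
    m=np.zeros(h.shape,bool); m[a:b,x:y]=1
    print('grey');[print(f(r)) for r in rects(c,g&m,50,30)]
    print(H[(a+b)//2,(x+y)//2])
E
```

```text
board
(np.float64(595.5), np.float64(-32.0), np.float64(250.3), np.float64(381.4), np.float64(13.2), np.float64(323.0), np.float64(221.0))
slips
(np.float64(515.9), np.float64(57.6), np.float64(48.1), np.float64(75.1), np.float64(12.9), np.float64(289.0), np.float64(249.0))
(np.float64(535.1), np.float64(-45.3), np.float64(48.2), np.float64(96.3), np.float64(14.9), np.float64(327.0), np.float64(239.0))
(np.float64(563.7), np.float64(-145.7), np.float64(48.4), np.float64(97.4), np.float64(13.2), np.float64(364.0), np.float64(226.0))
grey
(np.float64(491.1), np.float64(-384.2), np.float64(20.3), np.float64(72.0), np.float64(77.7), np.float64(457.0), np.float64(244.0))
[116   9 225]
grey
(np.float64(460.8), np.float64(391.5), np.float64(38.2), np.float64(62.5), np.float64(47.3), np.float64(161.0), np.float64(278.0))
[116   8 221]
```

```bash
cat >> h.py <<'E'
def q(psi): p=np.radians(psi); return [np.cos(p/2),np.sin(p/2),0,0]
E
python3 - <<'E'
from h import *
for p,psis in (((491,-384,200),(-12,168)),((530,20,200),(13.2,193.2)),((530,20,60),(13.2,193.2)),((535,-45,60),(13.2,103,193.2,-77))):
    for a in psis:
        j=solver.solve_ik(p,q(a)); print(p,a,None if j is None else np.round(j,2))
E
```

```text
(491, -384, 200) -12 [-0.1   0.69  1.15  1.67 -0.66  1.23 -0.58]
(491, -384, 200) 168 [ 0.    0.58  0.91  1.66 -0.5   1.15  2.4 ]
(530, 20, 200) 13.2 [-0.79  0.39  0.89  1.89 -0.36  1.03 -1.09]
(530, 20, 200) 193.2 [-0.51  0.32  0.48  1.87 -0.17  0.99  1.85]
(530, 20, 60) 13.2 [-0.61  0.56  0.66  2.02 -0.51  0.73 -0.97]
(530, 20, 60) 193.2 [-0.33  0.49  0.26  2.   -0.19  0.67  1.85]
(535, -45, 60) 13.2 [-0.51  0.58  0.71  2.01 -0.55  0.75 -0.81]
(535, -45, 60) 103 [-0.42  0.55  0.57  2.   -0.44  0.72  0.65]
(535, -45, 60) 193.2 [-0.27  0.51  0.35  1.99 -0.26  0.69  2.04]
(535, -45, 60) -77 [-0.74  0.79  1.15  2.02 -0.91  0.96 -2.02]
```

```bash
python3 - <<'E'
from h import *
manip.move_pose([530,-30,280],q(13.2)); snap('wrist','w1.png')
manip.move_pose([491,-384,230],q(-12)); c=snap('wrist','w2.png')
s=status.get_state(); R=np.array(c['R']); print(s['t'],s['tcp_pos'],(-R.T@np.array(c['t'])).round(),np.round(R,2).tolist())
cv2.imwrite('pics/w12.png',cv2.resize(np.hstack([cv2.imread('pics/w1.png'),cv2.imread('pics/w2.png')]),(800,300)))
E
```

```text
4.1167 [ 492.37469263 -382.26169614  229.99438027] [ 574. -399.  388.] [[-0.21, -0.98, -0.0], [-0.93, 0.2, 0.31], [-0.3, 0.07, -0.95]]
```

View pics/w12.png

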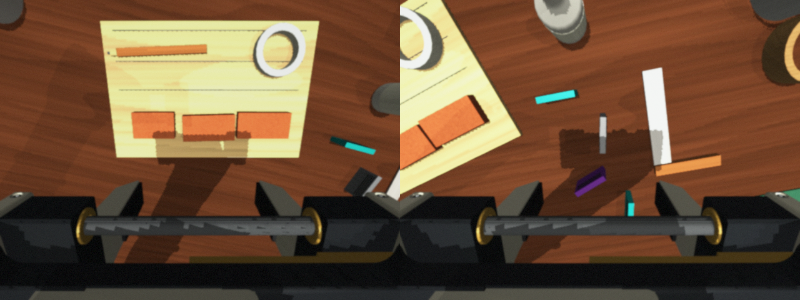

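Left (w1): course seen whole, with the short slip at left, the loose slip at full-res (416,255) and the long one at (530,250). Right (w2): the spacer is at about (322,212), upright in the image, partly shadowed by the gripper. I'll crop both.

```bash
python3 - <<'E'
import cv2,numpy as np
a=cv2.imread('pics/w1.png')[165:260,200:480]; b=cv2.imread('pics/w2.png')[170:255,290:355]
a=cv2.resize(a,None,fx=2.1,fy=2.1,interpolation=0); b=cv2.resize(b,None,fx=4.5,fy=4.5,interpolation=0)
o=np.zeros((590,600,3),np.uint8); o[:a.shape[0],:a.shape[1]]=a; o[205:205+b.shape[0],:b.shape[1]]=b
cv2.imwrite('pics/cr.png',o)
E
```

```text
(no output)
```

View pics/cr.png

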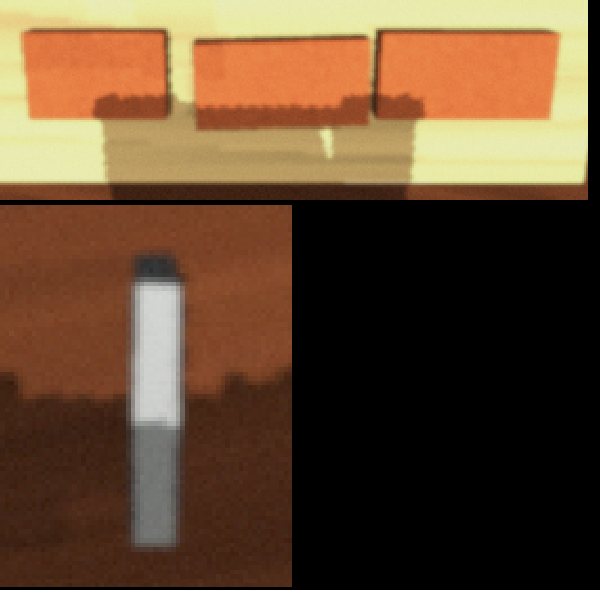

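The crop shows the spacer's top face as one strip (bright, then shadowed grey), rows about 187–246, with its dark end face above it. The slip tops are clean, and the wide joint is on the left.

```bash
cat > meas.py <<'E'
from h import *
f=lambda r:(*np.round(np.array(r[:5],float),1),*r[5].round())
c=load('w2'); H=hsv(c); h,s,v=[H[:,:,i].astype(int) for i in range(3)]
m=np.zeros(h.shape,bool); m[180:252,312:338]=1
for r in rects(c,m&(s<70)&(v>88),50,60): print('spacer',f(r))
c=load('w1'); H=hsv(c); h,s,v=[H[:,:,i].astype(int) for i in range(3)]
m=np.zeros(h.shape,bool); m[170:235,200:480]=1
for r in rects(c,m&(h<12)&(s>140)&(v>90),32,200): print('slip',f(r))
r0=(h>15)&(h<35)&(s>20)&(v>90); m[:]=0; m[20:260,150:520]=1
for r in rects(c,m&r0,12,3000): print('board',f(r))
E
python3 meas.py
```

```text
spacer (np.float64(496.5), np.float64(-388.1), np.float64(12.0), np.float64(60.3), np.float64(78.7), np.float64(324.0), np.float64(215.0))
slip (np.float64(538.5), np.float64(-44.5), np.float64(49.8), np.float64(98.4), np.float64(14.7), np.float64(334.0), np.float64(204.0))
slip (np.float64(566.7), np.float64(-143.1), np.float64(47.7), np.float64(99.0), np.float64(13.3), np.float64(420.0), np.float64(200.0))
slip (np.float64(519.6), np.float64(58.4), np.float64(48.9), np.float64(78.8), np.float64(13.3), np.float64(246.0), np.float64(199.0))
board (np.float64(595.6), np.float64(-30.2), np.float64(251.3), np.float64(382.3), np.float64(13.3), np.float64(333.0), np.float64(136.0))
```

```bash
python3 - <<'E'
from h import *
command_gripper(0.5,40)
Q=q(-11.3); P=[496.5,-388.1]
manip.movel(P+[110],Q,velocity=200)
s=status.get_state(); print(s['t'],s['tcp_pos'],s['ft_force'])
manip.movel(P+[26],Q,velocity=100,threshold=8)
s=status.get_state(); print(s['t'],s['tcp_pos'],s['ft_force'])
command_gripper(0.0,40)
s=status.get_state(); print(s['t'],s['opening']*92,s['gripper_force'],s['tcp_pos'],s['ft_force'])
manip.movel(P+[170],Q,velocity=200)
Q=q(13.3); u=518.5; w=-107.5
a=np.radians(13.3); e=np.array([np.cos(a),np.sin(a)]); n=np.array([-np.sin(a),np.cos(a)])
p=u*e+w*n
manip.move_pose([*p,140],Q); manip.hold(0.4)
snap('wrist','w3.png')
s=status.get_state(); print(s['t'],p,s['tcp_pos'],s['opening']*92,s['ft_force'])
E
```

```text
5.7583 [ 496.68498232 -388.85673147  110.98453084] [-0.14454267  0.63717322  0.46902134]
6.75 [ 496.76224881 -388.56687039   26.57125788] [-0.51912522 -0.42861457 -0.83963242]
7.4167 9.382974607729423 39.99910354614258 [ 496.50682241 -388.11107194   26.05807107] [-0.40530897  0.02193461  0.31847935]
10.2333 [529.32359228  14.66405991] [529.35738449  14.44487432 140.00789417] 9.872295627671216 [ 0.01416443 -0.07631715  0.12981355]
```

View pics/w3.png

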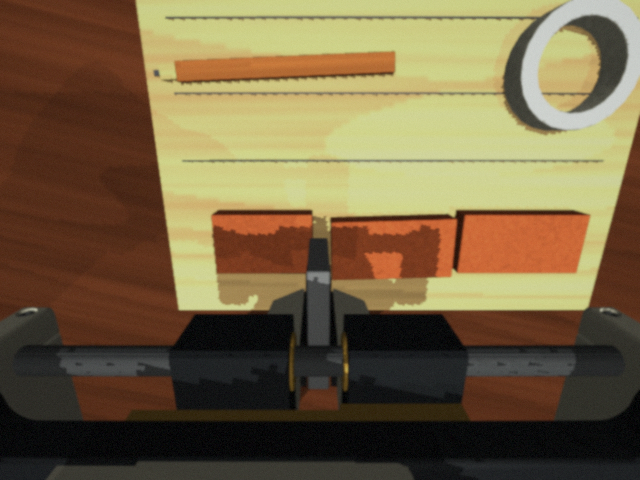

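The spacer is held upright between the fingers. Its top face runs about rows 270–388, columns 306–332, and the joint is just behind it at columns 313–330, row 212 onward. I'll measure both in this one image.

```bash
python3 - <<'E'
from h import *
c=load('w3'); H=hsv(c); h,s,v=[H[:,:,i].astype(int) for i in range(3)]
a=np.radians(13.3); e=np.array([np.cos(a),np.sin(a)]); n=np.array([-np.sin(a),np.cos(a)])
U=lambda P:np.c_[P[:,:2]@e,P[:,:2]@n].round(1).tolist()
# held spacer: print rows
g=cv2.cvtColor(c['frame'],cv2.COLOR_RGB2GRAY)
for r in (250,276,290,305): print(r,g[r,298:340].tolist())
print(g[232:280:2,318].tolist(), g[376:396,318].tolist())
# slips: mask + approx corners + per-row edges
M=(h<13)&(s>150)&(v>70); M[:205]=0;M[285:]=0;M[:,:205]=0;M[:,600:]=0
f=lambda r:(*np.round(np.array(r[:5],float),1),*r[5].round())
for r in rects(c,M,32,500): print(f(r),U(np.array([r[:2]])))
for r in (220,230):
    x=np.where(np.diff(M[r].astype(int)))[0]; print(r,x,U(px2w(c,[(k+.5,r) for k in x],32)))
E
```

```text
250 [70, 67, 68, 70, 76, 73, 76, 72, 69, 63, 53, 45, 37, 37, 37, 31, 39, 35, 41, 34, 35, 36, 40, 40, 35, 37, 38, 37, 39, 53, 72, 87, 88, 64, 63, 61, 62, 68, 66, 63, 68, 70]
276 [139, 135, 134, 133, 137, 138, 129, 113, 93, 109, 126, 131, 136, 135, 134, 128, 124, 121, 121, 124, 133, 133, 133, 132, 135, 134, 136, 132, 135, 133, 118, 99, 77, 72, 68, 76, 72, 73, 72, 73, 74, 75]
290 [94, 86, 74, 65, 69, 69, 83, 80, 58, 60, 61, 68, 72, 69, 74, 70, 74, 69, 73, 69, 70, 67, 70, 72, 69, 70, 70, 70, 67, 69, 63, 53, 53, 77, 88, 78, 67, 64, 71, 83, 88, 99]
305 [62, 63, 57, 55, 45, 30, 15, 12, 28, 44, 61, 67, 71, 67, 66, 71, 68, 69, 68, 69, 68, 71, 73, 70, 68, 70, 70, 65, 67, 70, 62, 47, 23, 7, 12, 27, 41, 58, 61, 56, 58, 61]
[110, 110, 106, 63, 38, 40, 33, 38, 37, 35, 39, 33, 38, 33, 37, 33, 37, 39, 40, 48, 107, 135, 133, 115] [47, 59, 66, 67, 63, 65, 68, 65, 67, 64, 66, 65, 61, 56, 59, 60, 56, 60, 61, 62]
(np.float64(538.5), np.float64(-44.5), np.float64(50.7), np.float64(100.8), np.float64(14.9), np.float64(393.0), np.float64(248.0)) [[513.8, -167.2]]
(np.float64(566.9), np.float64(-143.8), np.float64(50.0), np.float64(99.7), np.float64(13.2), np.float64(521.0), np.float64(242.0)) [[518.6, -270.3]]
(np.float64(519.1), np.float64(58.9), np.float64(50.7), np.float64(79.1), np.float64(12.6), np.float64(262.0), np.float64(242.0)) [[518.8, -62.1]]
220 [211 312 352 354 355 356 358 457 462 587] [[538.1, -22.4], [538.0, -102.2], [538.0, -133.8], [538.0, -135.4], [538.0, -136.1], [538.0, -136.9], [538.0, -138.5], [537.9, -216.7], [537.9, -220.6], [537.9, -319.8]]
230 [213 311 330 456 460 585] [[529.9, -23.2], [529.9, -101.4], [529.8, -116.5], [529.7, -216.9], [529.7, -220.1], [529.7, -320.2]]
```

```bash
python3 - <<'E'
from h import *
c=load('w3')
a=np.radians(13.3); e=np.array([np.cos(a),np.sin(a)]); n=np.array([-np.sin(a),np.cos(a)])
U=lambda P:np.c_[P[:,:2]@e,P[:,:2]@n].round(1).tolist()
print(U(px2w(c,[(305.5,276),(329.5,276),(305.5,290),(329.5,290),(318,271),(318,388)],164)))
print(U(np.array([status.get_state()['tcp_pos']])))
E
```

```text
[[546.1, -101.5], [546.1, -111.6], [539.6, -101.4], [539.6, -111.6], [548.3, -106.8], [489.0, -106.7]]
[[518.5, -107.7]]
```

```bash
python3 - <<'E'
from h import *
a=np.radians(13.3); e=np.array([np.cos(a),np.sin(a)]); n=np.array([-np.sin(a),np.cos(a)])
def st(l=''):
    s=status.get_state(); P=np.array(s['tcp_pos']); F=np.array(s['ft_force']); print(l,round(s['t'],2),'u,w,z',np.round([P[:2]@e,P[:2]@n,P[2]],2),'F',np.round([F[:2]@e,F[:2]@n,F[2]],1),round(s['opening']*92,1)); return P
Q=q(13.3); p=518.6*e-109.3*n
manip.movel([*p,70],Q,velocity=100); manip.hold(.3); st('above')
r=manip.movel([*p,36],Q,velocity=40,threshold=6); P=st(r)
if P[2]<41:
    # nudge to the glued slip, then press
    manip.movel([*p,P[2]+0.5],Q,velocity=20); st('up')
    p2=518.6*e-105*n
    r=manip.movel([*p2,P[2]+0.5],Q,velocity=20,threshold=4); P=st(r)
E
```

```text
above 11.38 u,w,z [ 518.85 -109.21   70.36] F [-0.1  0.6  0.3] 9.5
True 12.14 u,w,z [ 518.2  -109.25   37.83] F [-0.9  0.9  8.5] 9.7
up 12.39 u,w,z [ 518.53 -109.38   38.13] F [ 1.   0.3 -1.7] 9.8
True 12.61 u,w,z [ 518.21 -107.95   38.02] F [ 0.4 -1.9  0.6] 9.6
```

```bash
cat >> h.py <<'E'
a=np.radians(13.3); e=np.array([np.cos(a),np.sin(a)]); n=np.array([-np.sin(a),np.cos(a)])
def st(l=''):
    s=status.get_state(); P=np.array(s['tcp_pos']); F=np.array(s['ft_force']); print(l,round(s['t'],2),'u,w,z',np.round([P[:2]@e,P[:2]@n,P[2]],2),'F',np.round([F[:2]@e,F[:2]@n,F[2]],1),round(s['opening']*92,1)); return P
def uw(u,w,z): return [*(u*e+w*n),z]
E
python3 - <<'E'
from h import *
Q=q(13.3)
r=manip.movel(uw(518.5,-108,30),Q,velocity=30,threshold=25); st(r)
manip.hold(.5); st('hold')
command_gripper(0.28,40); st('open')
manip.movel(uw(518.5,-108,130),Q,velocity=150)
manip.hold(.2); st('up')
snap('wrist','w4.png'); snap('top','top4.png')
E
```

```text
True 12.82 u,w,z [ 518.59 -108.09   37.04] F [-0.6  0.9  6.3] 9.7
hold 13.32 u,w,z [ 518.58 -108.1    37.03] F [-0.6  1.4  5.1] 9.9
open 13.83 u,w,z [ 518.21 -108.29   36.77] F [0.4 0.4 0.2] 25.9
up 14.81 u,w,z [ 517.93 -107.94  129.16] F [-0.1 -0.4 -0.2] 25.9
```

View pics/w4.png

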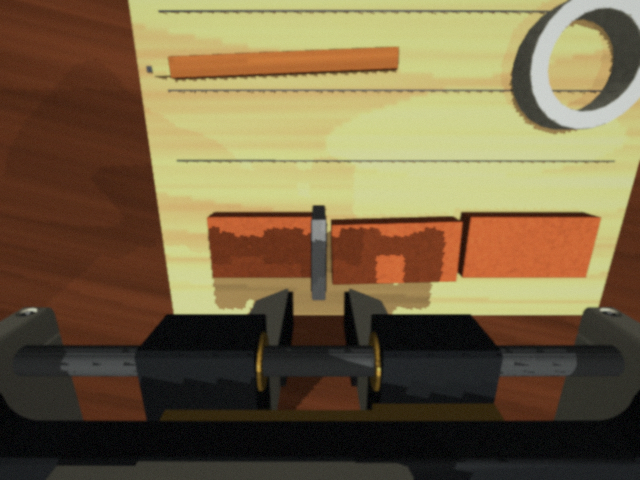

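The spacer stands in the left joint at columns 312–328, upright against the short slip, and the loose slip is untouched. The press force relaxed quickly, so I'll press again on its top with closed fingers.

```bash
python3 - <<'E'
from h import *
Q=q(13.3)
command_gripper(0.0,40)
manip.movel(uw(518.5,-108,75),Q,velocity=120); manip.hold(.2); st()
r=manip.movel(uw(518.5,-108,57),Q,velocity=25,threshold=8); P=st(r)
z=P[2]
for i in range(8):
    z-=0.7; manip.movel(uw(518.5,-108,z),Q,velocity=10); F=status.get_state()['ft_force'][2]
    if F>22: break
manip.hold(.4); st(i)
manip.movel(uw(518.5,-108,130),Q,velocity=120)
Q2=q(103.3)
command_gripper(1.0,40)
manip.move_pose(uw(514,-167,120),Q2); manip.hold(.3); st()
c=snap('wrist','w5.png'); snap('top','top5.png'); 
E
```

```text
16.33 u,w,z [ 519.04 -108.11   75.7 ] F [-0.4 -0.3 -0. ] 0.8
True 16.88 u,w,z [ 518.53 -108.42   62.34] F [-1.6 -0.1 10.3] 0.5
1 17.77 u,w,z [ 518.67 -108.75   62.19] F [-6.8  1.6 25.5] 0.2
 21.51 u,w,z [ 514.03 -166.78  119.91] F [ 0.1 -1.   0.1] 91.9
```

View pics/w5.png

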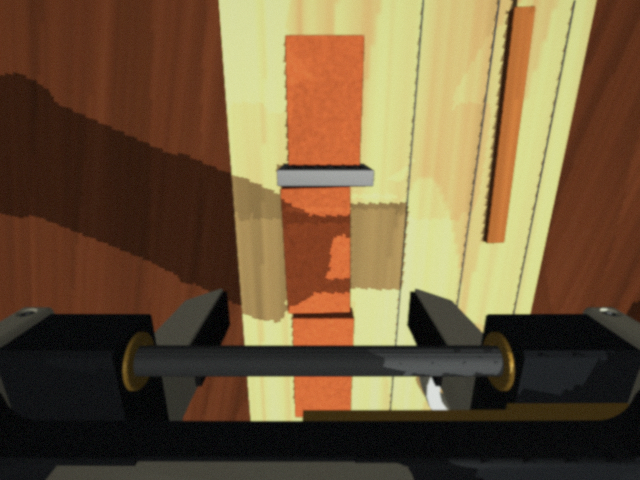

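The spacer stands square at (325,176). The loose slip below it (columns 283–351) is offset to the left of the short slip. Now I'll measure the course line in this view, where the spacer grasp gave a known tool-y bias of about −1 mm.

```bash
cat > m5.py <<'E'
from h import *
import sys
c=load(sys.argv[1]); H=hsv(c); h,s,v=[H[:,:,i].astype(int) for i in range(3)]
M=(h<13)&(s>150)&(v>70)
def edge(rows,x0,x1):
    L=[];Rr=[]
    for r in rows:
        k=np.where(M[r,x0:x1])[0]
        if len(k)>20: L.append((x0+k[0]-.5,r)); Rr.append((x0+k[-1]+.5,r))
    for nm,pts in(('L',L),('R',Rr)):
        P=px2w(c,pts,32); u=P[:,:2]@e; w=P[:,:2]@n; k=np.polyfit(w,u,1)
        print(nm,'u at mid',round(np.median(u),2),'slope',round(k[0],4),'w',w.min().round(1),w.max().round(1))
for rg in eval(sys.argv[2]): print(rg); edge(range(rg[0],rg[1]),260,385)
E
python3 m5.py w5 "[(42,158),(192,300),(322,342)]"
python3 - <<'E'
from h import *
c=load('w5'); H=hsv(c)
M=((H[:,:,1]<70)&(H[:,:,2]>120)).astype(np.uint8); M[:160]=0; M[192:]=0; M[:,:270]=0; M[:,385:]=0
x=np.where(M[173])[0]; print(x[0],x[-1]); P=px2w(c,[(x[0]-.5,173),(x[-1]+.5,173)],62); print(P[:,:2]@e,P[:,:2]@n)
y=np.where(M[:,325])[0]; print(y[0],y[-1])
E
```

```text
(42, 158)
L u at mid 493.06 slope 0.0036 w -96.3 -26.2
R u at mid 541.98 slope 0.0052 w -96.3 -26.2
(192, 300)
L u at mid 488.0 slope -0.0274 w -204.6 -120.5
R u at mid 537.07 slope -0.0229 w -204.7 -120.5
(322, 342)
L u at mid 492.95 slope -0.0086 w -242.8 -225.1
R u at mid 541.42 slope 0.0082 w -242.9 -225.2
277 373
[488.11174328 547.67362068] [-103.99294842 -104.03000674]
171 184
```

```bash
python3 - <<'E'
from h import *
command_gripper(0.75,40)
Q=q(104.7)
manip.movel(uw(513.6,-168,60),Q,velocity=120); manip.hold(.2); st()
r=manip.movel(uw(513.6,-168,15.5),Q,velocity=50,threshold=6); P=st(r)
if P[2]<17:
    command_gripper(0.0,30); st('grip')
    manip.movel(uw(518.5,-168,15.5),q(103.3),velocity=25); manip.hold(.2); st('line')
    r=manip.movel(uw(518.5,-158,15.5),q(103.3),velocity=15,threshold=10); st(r)
    snap('wrist','w6.png'); snap('top','top6.png')
E
python3 m5.py w6 "[(100,480)]" 2>&1 | tail -3
```

```text
23.07 u,w,z [ 514.18 -168.1    60.76] F [ 0.4  0.1 -0.1] 69.0
False 24.11 u,w,z [ 513.79 -168.11   15.74] F [-0.5  0.3  0.3] 68.7
grip 24.56 u,w,z [ 513.68 -167.99   15.68] F [-0.4 -0.1  2.1] 49.7
line 25.11 u,w,z [ 518.43 -168.04   15.68] F [-2.3 -1.   4.2] 49.9
True 25.6 u,w,z [ 518.88 -162.57   15.71] F [0.3 0.2 5. ] 49.8
(100, 480)
L u at mid 493.95 slope 0.0177 w -210.8 -64.7
R u at mid 542.49 slope -0.0078 w -210.9 -64.8
```

View pics/w6.png

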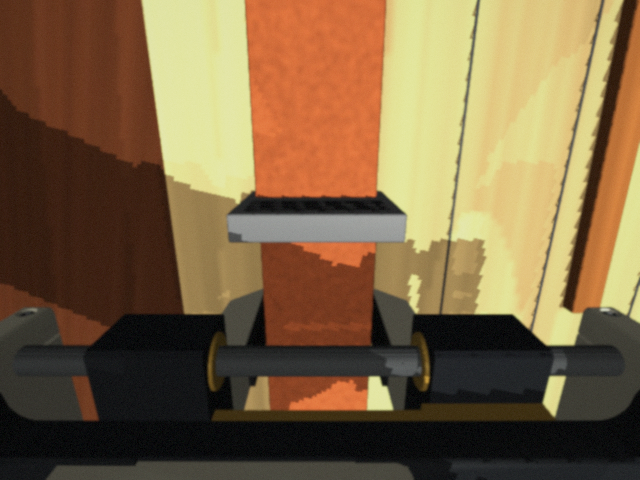

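Slip gripped and up against the spacer (spacer top face about rows 213–241). Its sides, columns 263–376, look in line with the short slip above. I'll check alignment numerically while starting the steady push.

```bash
python3 m5.py w6 "[(5,190),(245,285)]"; sed 's/260,385/240,400/' -i m5.py; python3 m5.py w6 "[(5,190),(245,285)]"
python3 - <<'E'
from h import *
Q=q(103.3)
w=-162.5
for i in range(10):
    w+=0.6; manip.movel(uw(518.5,w,15.7),Q,velocity=8); F=np.array(status.get_state()['ft_force']); 
    st(i)
    if -F[:2]@n>14: break
manip.hold(.5); st('held')
snap('top','top7.png'); snap('wrist','w7.png')
E
python3 m5.py w7 "[(5,190),(245,285)]"
```

```text
(5, 190)
L u at mid 496.44 slope 0.0533 w -98.3 -33.8
R u at mid 541.98 slope 0.004 w -98.4 -33.9
(245, 285)
L u at mid 493.79 slope 0.0028 w -140.6 -122.4
R u at mid 542.92 slope 0.0154 w -140.7 -122.4
(5, 190)
L u at mid 493.08 slope -0.0007 w -98.3 -33.8
R u at mid 541.99 slope 0.0045 w -98.4 -33.9
(245, 285)
L u at mid 493.79 slope 0.0028 w -140.6 -122.4
R u at mid 542.92 slope 0.0154 w -140.7 -122.4
0 26.02 u,w,z [ 518.83 -162.51   15.68] F [ 3.  -4.2 -0.1] 50.2
1 26.27 u,w,z [ 518.83 -162.5    15.73] F [ 2.3 -5.6 -0.7] 49.6
2 26.52 u,w,z [ 518.84 -162.5    15.79] F [ 2.1 -7.8 -0.9] 49.8
3 26.77 u,w,z [ 518.81 -162.5    15.83] F [ 2.1 -9.2 -1.4] 49.9
4 27.02 u,w,z [ 518.78 -162.47   15.87] F [  1.7 -11.2  -1.7] 49.6
5 27.27 u,w,z [ 518.76 -162.5    15.92] F [  2.1 -13.   -1.3] 49.6
6 27.52 u,w,z [ 518.78 -162.47   15.97] F [  1.7 -14.9  -2.2] 49.6
held 28.02 u,w,z [ 518.77 -162.47   15.97] F [  1.3 -14.4  -1.9] 49.9
(5, 190)
L u at mid 493.08 slope -0.0006 w -98.1 -33.6
R u at mid 541.99 slope 0.0045 w -98.3 -33.8
(245, 285)
L u at mid 493.69 slope 0.0113 w -140.5 -122.2
R u at mid 542.85 slope 0.022 w -140.7 -122.4
```

```bash
cat > m7.py <<'E'
from h import *
import sys
c=load(sys.argv[1]); H=hsv(c); h,s,v=[H[:,:,i].astype(int) for i in range(3)]
M=(h<13)&(s>150)&(v>70)
for r in (30,100,170,250,260,270,280,386,390,394,398,402):
    k=np.where(M[r,240:400])[0]+240
    P=px2w(c,[(k[0]-.5,r),(k[-1]+.5,r)],32); print(r,k[0],k[-1],(P[:,:2]@e).round(2),(P[:,:2]@n).round(1)[0])
E
python3 m7.py w7
```

```text
30 247 383 [493.15 542.15] -41.3
100 251 379 [493.1  541.89] -64.5
170 255 375 [493.03 541.62] -90.5
250 262 375 [493.97 543.26] -124.4
260 262 374 [493.72 543.05] -129.0
270 263 373 [493.9  542.83] -133.7
280 263 372 [493.64 542.61] -138.5
386 269 366 [493.48 542.27] -196.0
390 269 366 [493.36 542.37] -198.4
394 270 366 [493.75 542.47] -200.9
398 270 366 [493.62 542.58] -203.3
402 270 365 [493.5  542.17] -205.8
```

Skew is negligible (about 0.003 rad) and the slip is about 0.7 mm out of line. I'll back off slightly, correct and push again.

```bash
python3 - <<'E'
from h import *
Q=q(103.2)
manip.movel(uw(518.5,-163.7,15.7),Q,velocity=20)
manip.movel(uw(517.7,-163.7,15.7),Q,velocity=10); manip.hold(.2); st('line')
r=manip.movel(uw(517.8,-160,15.7),Q,velocity=12,threshold=8); P=st(r)
w=P[:2]@n
for i in range(14):
    w+=0.6; manip.movel(uw(517.8,w,15.7),Q,velocity=10); F=np.array(status.get_state()['ft_force'])
    if -F[:2]@n>16: break
manip.hold(.5); st(i)
snap('top','top8.png'); snap('wrist','w8.png'); snap('scene','sc8.png')
im=np.hstack([cv2.imread('pics/w8.png')[:,120:520],cv2.resize(cv2.imread('pics/sc8.png')[200:340,180:440][:, :],(400,480))]); cv2.imwrite('pics/f8.png',im)
E
python3 m7.py w8
```

```text
line 28.99 u,w,z [ 517.74 -163.25   15.67] F [0.8 1.4 3.3] 49.8
True 29.27 u,w,z [ 517.58 -162.62   15.69] F [-0.3 -0.1  3.4] 49.9
7 31.77 u,w,z [ 517.55 -162.47   15.88] F [ -1.  -15.9  -1.3] 49.8
30 249 386 [492.91 542.22] -41.3
100 254 382 [493.23 541.99] -64.4
170 258 378 [493.18 541.74] -90.4
250 261 374 [492.42 541.67] -124.3
260 262 373 [492.59 541.45] -129.0
270 263 373 [492.76 541.66] -133.7
280 263 372 [492.49 541.43] -138.4
386 269 366 [492.22 540.98] -195.9
390 270 366 [492.59 541.07] -198.3
394 270 366 [492.47 541.17] -200.8
398 270 366 [492.34 541.27] -203.2
402 270 366 [492.21 541.36] -205.7
```

View pics/f8.png

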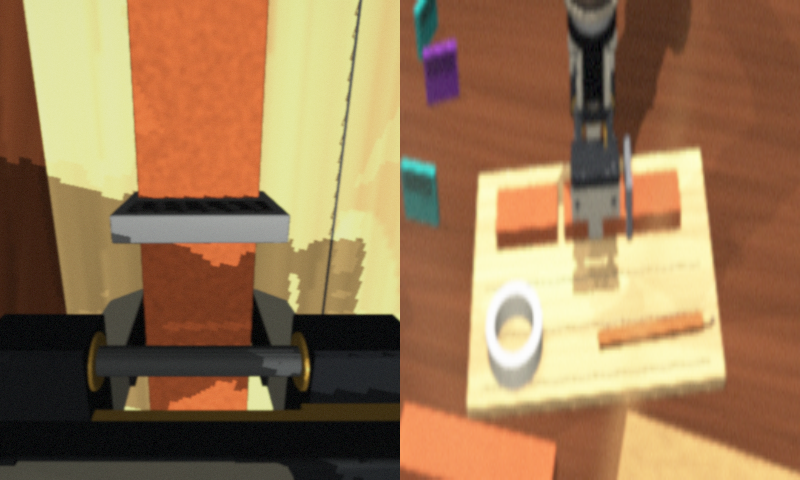

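The slip is now within about 0.5 mm of line and straight. The spacer stands upright, pinched between the two slips, and a 16 N push is being held. Handing in.

```bash
python3 -c "
from h import *
st(); print(order.finish_job())"
```

```text
31.93 u,w,z [ 517.52 -162.49   15.86] F [ -0.9 -14.3  -0.7] 50.0
the job is handed in; nothing more can be done
None
```

Handed in at about 32 s: the spacer was pressed to the board at about 25 N in the wide joint, and the loose slip is flat, straight, within about 0.5 mm of line and held against the spacer at about 14 N.

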